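# Swing the swivel vice to the marked angle and clamp it

## Robot

A 6-joint arm with a two-finger parallel gripper is mounted at the origin on a cart in front of the work surface, level with it; the furniture and walls round the work are solid. World frame = base frame: x ahead of the robot, y to its left, z up, the work surface at z = 0. Lengths are in m, angles in rad, forces in N, time in s.
With the tool pointing down it reaches from about 0.275 to 0.725 m from the base axis. Payload 5.6 kg.
Tool frame: the origin (TCP) lies midway between the tips of the shut fingers; the grasp point (between the pads) lies 19 mm behind it (r.pinch_z is the distance from the TCP to the grasp point, in m); z points along the fingers, y is the line along which they close (so a half turn about z gives the same grasp; the last joint's range is limited). The gripper opens to 85 mm and grips with 20 to 120 N. Pads are 22 mm wide; open, the fingers measure 114 mm over their backs; the gripper's body (76 mm by 85 mm) begins 54 mm behind the grasp point. The pads swing forward as they close: fully open they stand 13 mm farther back than shut.
Start: joints at [1.453, 0.255, 0.108, 0, -1.424, -0.285], TCP at [0.216, 0.506, 0.204] pointing down, gripper open.
Joint ranges: [-2.95, 2.95], [-1.21, 1.97], [-1.09, 1.5], [-2.87, 1.71], [-2.94, -0.07], [-3.05, 3.05]. Speed limits (rad/s): [2.57, 2.57, 3.14, 3.14, 3.14, 3.14].

## Interface

Orientations are given as a unit quaternion [x, y, z, w].
In Python, from station import r, capture, search_frame, cut_out, landmark_of gives the robot as it stands.
- The arm moves only by the tool jog_arm, never from a script. Its argument "steps" is a list that holds one entry, the list of rows, each a list of 5 numbers: the shift along the tool's x, y, z in units of 30 mm (1.0 is 30 mm), then the turn about the tool's z in units of 5 degrees (1.0 is 5 degrees), then the opening, from 0 (shut) to 1 (fully open). In form: [[[tx, ty, tz, spin, grip], ...]]. A call has 1 to 8 rows; each row shifts and turns the commanded pose from where the row before left it, along the tool's axes as they then stand; what a row does not reach is not made up. A row lasts 1/12 s, in which the tool goes at most 41.7 mm and 7.16 degrees, less where a joint would pass 70% of its speed; a pose out of reach is approached as far as the arm can. A call is refused whole if a number of a shift passes 1 or a number of a turn 1, either way. A call with a gripper value outside its range is refused whole. The fingers move at their own pace and stop on an object; the grip force is fixed at half the most. Time passes only in rows, so rows that do not move let the fingers close. It gives the time, the measured TCP pose, the force, the opening and the grip force at its end, in the units of the state.
- r.observe(): the state, without advancing time (a new reading comes with each control period).
- capture(name): name is "scene" or "top" or "wrist"; returns a dict with "color" (480x640x3 uint8, red, green, blue), "range_z" (480x640 float32, m along the optical axis (not along the pixel's ray), 0 where there is no reading), "K" (3x3 intrinsics, pixels), "R" (3x3) and "t" (3): a world point X has camera coordinates R X + t; the wrist camera has in their place "hand_eye" (4x4, takes a point from camera to tool coordinates, whose origin is the TCP and whose axes are the flange's). Camera axes: x right, y down, z forward; pixel columns grow to the right and rows downward; lengths in m; the calibration is good to about 2 mm. A picture is of the moment at which its call begins: read the wrist's pose just before it.
- r.hand_in(): hands the job in; it is judged then, once.
Trained networks look in a picture, given as the dict that the camera call returned (one of the last four; its "shot" number tells which), for a name from the list of things; names that differ only in an ending like _2 or _b are one class to them, and where a whole thing is asked for, a point or a joint stands for the part that bears it (a point fixed in the world has none). Each returns a list of dicts, best first, with "score" (0 to 1); they miss things now and then, are a little off and sometimes report something else, mostly with a low value. They report only what shows in the picture. A call takes as long as a camera call.
- search_frame(picture, name): "position" ([column, row] in pixels, amid what is visible of it).
- cut_out(picture, name): "mask" (480x640 bool, what is visible of it) and "position" ([column, row] in pixels, amid what is visible of it).
- landmark_of(picture, name): "position" ([column, row] in pixels: a listed point, or the origin of a listed thing).
The state is a dict: "t": time; "joint_positions": joint angles; "joint_vel": joint speeds; "joint_torque": joint torques, N m; "eef_pos": TCP position; "ee_rot": TCP orientation; "contact_force": force on the tool from outside, world axes, zero at the start; "moment": the same for the moment, N m; "opening": finger opening in m; "grip_force": force on a finger pad.
Only numpy, scipy, OpenCV 4.12 (cv2) and the standard library are available. Lean on these libraries where they do the work, as an engineer would, in place of code of your own. Each camera call takes 0.05 s, during which the arm holds its last target. There are 200 camera calls.

## Task

Loosen the wing knob of the swivel vice, swing the vice head until its pointer lines up with the middle of the red dot on the scale (not the white one), then retighten the knob firmly, to about 0.45 N m, without overtightening it. Do not force the head round while it is clamped, and leave the tape measure, pliers and marker where they lie.

Things in the scene. Friction and masses are not known exactly. Their poses are not given: they have to be found in the camera images.
- vise_base: Fixed blue round foot (156 mm across, 18 mm high) of a small swivel vice with a flat aluminium scale plate (75 x 200 mm, top 12 mm above the table, black 5-degree ticks) on its -x side, toward the robot. Origin on the table under the swivel axis; z up; -x runs along the middle of the scale.
- vise_head (a joint): Swing of the vice head about the vertical axis through vise_base's origin, rad: 0 = pointer along the base's -x, positive = counterclockwise from above, limits -0.9 to 0.9. With the knob loose the head is still stiff (about 0.6 N m) and stays where it is left, but a hand that pulls sideways on the knob drags it along; with the knob tight it is locked by friction.
- vise_hinge (a point): Point on the swivel axis 34 mm above the table; its axes turn with the head: head -x runs to the knob and pointer, head +x to the swing post.
- pointer (a point): Tip of the steel pointer with a red line on the head, 90 mm from the swivel axis along the head's -x, 26 mm above the table; axes as the head's. It aims along the head's -x.
- swing_post (a point): Top centre of the round upright steel post used to swing the head: 22 mm diameter, from 56 to 98 mm above the table, 100 mm from the swivel axis along the head's +x (far side). Between post and knob stand the jaws (62 mm wide, a 29 mm tube fixed in them), up to 79 mm above the table.
- knob_grip (a point): Middle of the black wing of the clamp knob, 55 mm from the swivel axis along the head's -x; turns with the wing, which is sprung on the hub (gives 0.4 rad per N m). The wing is a bar 48 mm long (this point's x axis), 14 mm thick (y), 32 mm high, 78 to 110 mm above the table (16 mm below to 16 above this point); pinch it across y from above. It rides round with the head.
- clamp_knob (a joint): Turn of the clamp knob's hub against the head, rad: counterclockwise from above is positive and loosens, clockwise tightens; limits -2.4 to 1.2; height constant. Starts clamped near -0.62; loose everywhere from +0.5. It begins to bite anywhere from -0.45 to +0.45, depending on the head's angle (worn ring), so judge tightness by torque: about 0.2 N m free, 0.45 N m some 0.6 rad after biting.
- friction_ring: Steel friction ring hidden under the head, on which the clamp screw presses; worn uneven by 1.7 mm up and down. Origin on the swivel axis, 20 mm above the table. The screw's force on it is the clamp force: tightening torque held by the hand = 0.2 N m + 5.3 mm x clamp force (0.45 N m gives about 47 N).
- red_dot: Red magnetic dot, 12 mm across and 5 mm high, fixed on the scale plate: marks the wanted angle. Origin at the centre of its underside, 12 mm above the table, about 105 to 126 mm from the swivel axis, either left or right of the middle.
- white_dot: White magnetic dot of the same size on the other half of the scale: a mark for another job, not to be used.
- tape_measure: Yellow tape measure, 74 x 78 x 37 mm, lying loose left of the vice; origin under its centre. Not to be moved.
- paint_marker: White and red paint marker, 21 x 131 x 18 mm, long axis y, lying loose left of the vice; origin under its centre. Not to be moved.
- red_pliers: Pliers with red handles, 68 x 200 x 15 mm, long axis y, lying loose right of the vice; origin under the centre. Not to be moved.
- the_hand_torch: Tall gas torch (68 mm wide, 600 mm high) standing fixed on the table to the right of the work, between the robot's starting pose and the vice; draw the hand in toward the robot's base and pass on the near side of it. Origin under its foot.

How it is judged:
By the outcome, as a careful person would: the job done as asked, in the order asked, and still so for the second after the job is handed in, with the robot touching nothing.
It also fails if it takes over 72 s, if anything falls off the work surface, if the arm or the gripper's body presses on something with over 40 N, if the wrist force passes 120 N, or if a joint passes its speed limit or range.

## Working session

There is one attempt and no reset: what is moved stays moved. The work goes in short steps, Python scripts to look and compute and a tool call to move; the robot and the scene stay as the last step left them, time stands still between calls to the robot, and variables do not carry over. Pictures are saved under pics/ and viewed, at most 10 in all, crops included, and the job is handed in when it is done.

Besides the shell and the picture viewer there is one more tool, called after "Request:" by a JSON object that holds its "api" and its "payload". jog_arm: Moves the arm, as the interface text tells. Its arguments: {"type":"object","properties":{"steps":{"type":"array","items":{"type":"array","items":{"type":"array","items":{"type":"number"}}}}},"required":["steps"]}

```bash
mkdir -p pics; ls
cat > h.py <<'E'
import numpy as np, cv2
from station import r, capture, search_frame, cut_out, landmark_of
def at(p,px,z=None):
    # pixel -> world, at height z or by range
    K,R,t=map(np.array,(p["K"],p["R"],p["t"]))
    d=np.linalg.inv(K)@[px[0],px[1],1]
    if z is None:
        s=p["range_z"][int(round(px[1])),int(round(px[0]))]
    else:
        o=-R.T@t; s=(z-o[2])/(R.T@d)[2]
    return R.T@(d*s-t)
def save(p,n): cv2.imwrite("pics/"+n,p["color"][:,:,::-1])
E
python3 - <<'E'
from h import *
print(r.observe())
Z=dict(vise_base=0,vise_hinge=.034,pointer=.026,swing_post=.098,knob_grip=.094,red_dot=.012,white_dot=.012,tape_measure=0,paint_marker=0,red_pliers=0,the_hand_torch=0)
for c in("top","scene"):
    p=capture(c); save(p,c+"0.png")
    for n,z in Z.items():
        L=landmark_of(p,n)
        for l in L[:2]: print(c,n,round(l["score"],2),np.round(l["position"],1),at(p,l["position"],z).round(4))
E
```

```text
pics
{'t': 0.0, 'joint_positions': array([ 1.45260777e+00,  2.55693357e-01,  1.06978035e-01, -4.89975606e-04,
       -1.42389254e+00, -2.84606777e-01]), 'joint_vel': array([-0.00156227, -0.00297505, -0.00082796, -0.00134526, -0.00075342,
       -0.00021243]), 'joint_torque': array([-5.43130300e-04, -3.86632740e+01,  2.37941623e+01,  5.36501974e+00,
       -6.10183473e-03,  1.39191240e-06]), 'eef_pos': array([0.21531752, 0.50549047, 0.20311132]), 'ee_rot': array([ 9.79780299e-01, -2.00074205e-01, -1.66196764e-04,  9.22775097e-04]), 'contact_force': array([0.47445771, 0.61631702, 0.70504611]), 'moment': array([-0.01106645,  0.00140553,  0.01181146]), 'grip_force': 0.0, 'opening': 0.08552711944488711}
top vise_base 0.71 [306.5 236.5] [ 0.5467 -0.0325  0.    ]
top vise_hinge 0.77 [304.1 231. ] [ 0.553  -0.0273  0.034 ]
top pointer 0.96 [300.7 271.8] [ 0.4584 -0.0189  0.026 ]
top swing_post 0.98 [308.4 183. ] [ 0.6495 -0.0382  0.098 ]
top knob_grip 0.48 [303.  249.6] [ 0.4984 -0.0255  0.094 ]
top red_dot 0.51 [226.1 194.6] [0.6482 0.1599 0.012 ]
top red_dot 0.39 [293.8 278. ] [ 0.4459 -0.
[... 349 characters left out ...]
.3] [ 0.5544 -0.0285  0.034 ]
scene vise_hinge 0.19 [319.  294.4] [ 0.4441 -0.0985  0.034 ]
scene pointer 0.7 [306.1 273.5] [ 0.4593 -0.0207  0.026 ]
scene swing_post 0.92 [376.3 227.9] [ 0.6385 -0.047   0.098 ]
scene knob_grip 0.78 [316.5 244.3] [ 0.4932 -0.0144  0.094 ]
scene red_dot 0.54 [307.4 273.2] [ 0.4696 -0.0092  0.012 ]
scene red_dot 0.43 [296.2 275.5] [ 0.4438 -0.001   0.012 ]
scene white_dot 0.39 [317.9 297.9] [ 0.4473 -0.0886  0.012 ]
scene tape_measure 0.72 [284.7 233.7] [0.5052 0.1611 0.    ]
scene paint_marker 0.84 [333.6 211.8] [0.6671 0.1686 0.    ]
scene red_pliers 0.58 [409.2 328.4] [ 0.5656 -0.2596  0.    ]
scene the_hand_torch 0.5 [318.2 246.3] [ 0.5508  0.0692 -0.    ]
```

```bash
python3 -c "
import cv2
a=cv2.imread('pics/top0.png');b=cv2.imread('pics/scene0.png')
cv2.imwrite('pics/tc.png',cv2.resize(a[140:320,180:420],(800,600),interpolation=cv2.INTER_CUBIC))"
```

```text
(no output)
```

View pics/tc.png

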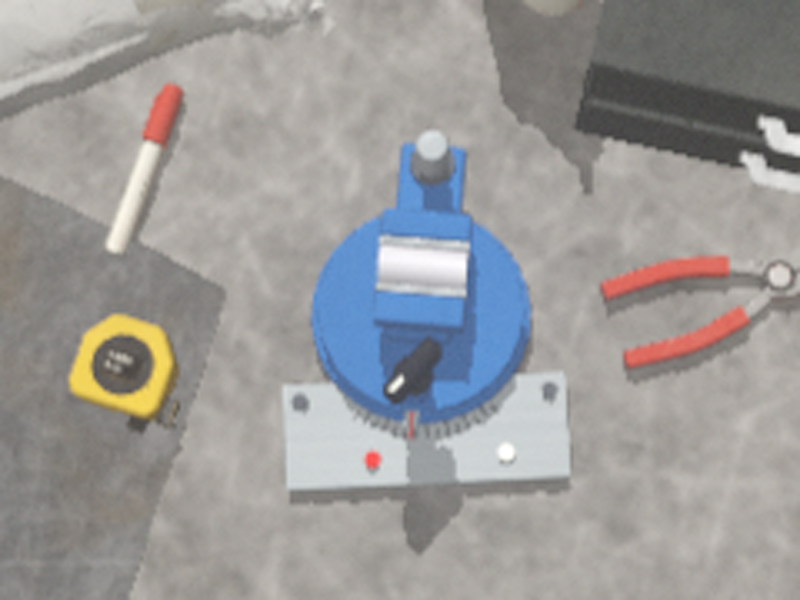

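View pics/scene0.png

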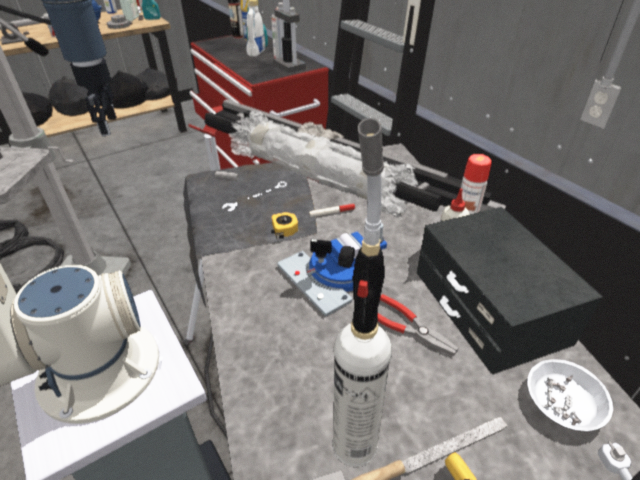

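View pics/top0.png

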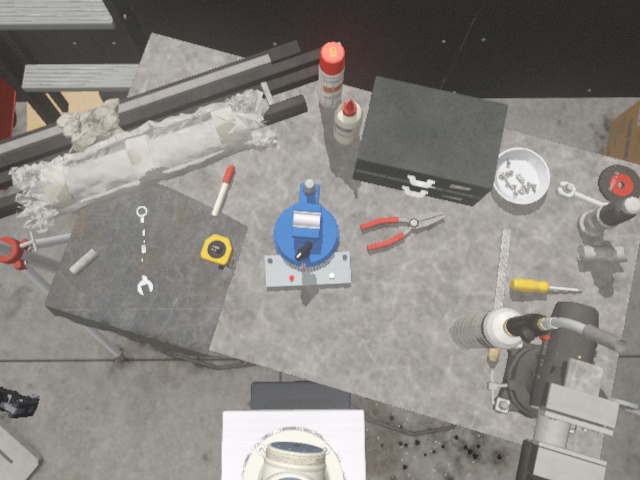

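The top view shows the red dot at about (294,278), left of the pointer at (301,272), and the white dot at (332,276). The wing of the knob is at (303,250), at roughly 45° to the head. The torch stands on the right at about (480,330), out of the straight path. I'll move over the vice and measure with the wrist camera.

Request:
{"api": "jog_arm", "payload": {"steps": [[[0.76, 0.64, 0, 0, 1], [0.76, 0.64, 0, 0, 1], [0.76, 0.64, 0, 0, 1], [0.76, 0.64, 0, 0, 1], [0.76, 0.64, 0, 0, 1], [0.76, 0.64, 0, 0, 1], [0.76, 0.64, 0, 0, 1], [0.76, 0.64, 0, 0, 1]]]}}

```text
t: 1.87
eef_pos: [0.3236, 0.2918, 0.2042]
ee_rot: [0.98, -0.2, 0.0, -0.0]
contact_force: [1.0, 0.5, 0.3]
opening: 0.0855
grip_force: 0.0
```

Request:
{"api": "jog_arm", "payload": {"steps": [[[0.76, 0.64, 0, 0, 1], [0.76, 0.64, 0, 0, 1], [0.76, 0.64, 0, 0, 1], [0.76, 0.64, 0, 0, 1], [0.76, 0.64, 0, 0, 1], [0.76, 0.64, 0, 0, 1], [0.76, 0.64, 0, 0, 1], [0.76, 0.64, 0, 0, 1]]]}}

```text
t: 2.53
eef_pos: [0.4312, 0.079, 0.2042]
ee_rot: [0.98, -0.2, 0.0, -0.0]
contact_force: [1.2, 0.8, -0.1]
opening: 0.085
grip_force: 0.0
```

```bash
cat >> h.py <<'E'
from scipy.spatial.transform import Rotation as Ro
def wrist():
    o=r.observe(); p=capture("wrist")
    T=np.eye(4);T[:3,:3]=Ro.from_quat(o["ee_rot"]).as_matrix();T[:3,3]=o["eef_pos"]
    W=T@np.array(p["hand_eye"]); p["R"]=W[:3,:3].T; p["t"]=-W[:3,:3].T@W[:3,3]
    return p
Z=dict(vise_hinge=.034,pointer=.026,swing_post=.098,knob_grip=.094,red_dot=.012,white_dot=.012)
def look(p):
    for n,z in Z.items():
        for l in landmark_of(p,n)[:2]: print(n,round(l["score"],2),np.round(l["position"],1),at(p,l["position"],z).round(4))
E
python3 - <<'E'
from h import *
p=wrist(); save(p,"w1.png"); print(p["hand_eye"],r.observe()["eef_pos"],r.observe()["joint_positions"]); look(p)
E
```

```text
[[-1.55379296e-04 -9.57362458e-01 -2.88889425e-01  7.36678116e-02]
 [ 9.99999985e-01 -1.28064694e-04 -1.13451587e-04 -4.14511348e-04]
 [ 7.16177547e-05 -2.88889439e-01  9.57362464e-01 -1.69216632e-01]
 [ 0.00000000e+00  0.00000000e+00  0.00000000e+00  1.00000000e+00]] [0.43260806 0.07553484 0.20416893] [ 0.53407253  0.03324054 -0.15591352  0.0020928  -1.38216422  0.63162762]
pointer 0.91 [417.6 123.8] [ 0.4627 -0.0255  0.026 ]
knob_grip 0.75 [427.2  74. ] [ 0.4973 -0.0267  0.094 ]
red_dot 0.52 [383.9 152. ] [0.45   0.0073 0.012 ]
white_dot 0.73 [486.4 105.5] [ 0.4523 -0.0888  0.012 ]
```

View pics/w1.png

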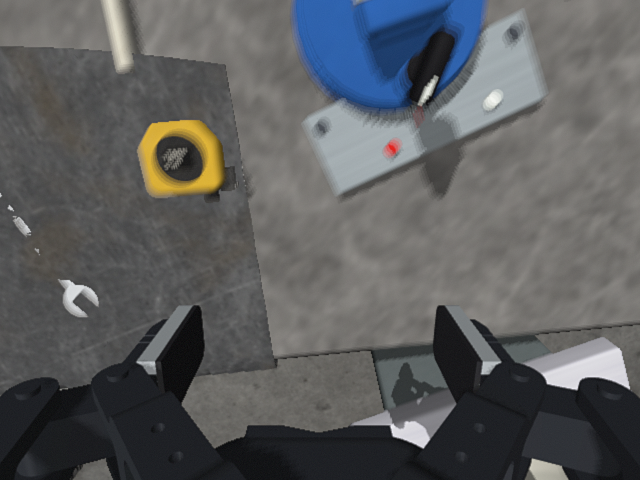

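The wrist view is slightly blurred because the arm was still moving. It shows the red dot at (392,148), the pointer at (418,118), the white dot at (493,100) and the wing at (433,68). I'll move closer and let the arm settle.

Request:
{"api": "jog_arm", "payload": {"steps": [[[0.58, 0.71, 0, 0, 1], [0.58, 0.71, 0, 0, 1], [0.58, 0.71, 0, 0, 1], [0.58, 0.71, 0, 0, 1], [0, 0, 0, 0, 0.6], [0, 0, 0, 0, 0.6], [0, 0, 0, 0, 0.6]]]}}

```text
t: 3.47
eef_pos: [0.4612, -0.0245, 0.2039]
ee_rot: [0.98, -0.2, -0.0, -0.0]
contact_force: [-0.4, -0.1, 0.2]
opening: 0.0521
grip_force: 0.0
```

Run:
```python
from h import *
p=wrist(); save(p,"w2.png"); o=r.observe();print(o["eef_pos"],o["joint_positions"],o["moment"],o["contact_force"]); look(p)
np.save("w2.npy",p,allow_pickle=True)
for n in("red_dot","white_dot","knob_grip","swing_post"):
    for c in cut_out(p,n)[:1]:
        m=c["mask"]; v,u=np.nonzero(m); z=np.median(p["range_z"][m]); 
        K=p["K"]; X=(np.c_[(u-K[0,2])/K[0,0],(v-K[1,2])/K[1,1],np.ones(len(u))]*p["range_z"][v,u][:,None]-p["t"])@p["R"]
        print(n,c["score"],m.sum(),np.median(X,0),X.min(0),X.max(0))
```

```text
[ 0.46123049 -0.02422992  0.20402042] [ 2.88123027e-01  7.94673007e-02 -1.05703903e-01 -2.84188987e-04
 -1.38547663e+00  8.81342503e-01] [0.01799085 0.02188024 0.00506135] [0.37016368 0.15140224 0.28313738]
pointer 0.58 [318.1 202.6] [ 0.4632 -0.0245  0.026 ]
pointer 0.56 [288.4 102.1] [ 0.5515 -0.0352  0.026 ]
knob_grip 0.63 [27.2 75.7] [0.6297 0.1132 0.094 ]
knob_grip 0.56 [299.8 179.8] [ 0.4964 -0.0246  0.094 ]
red_dot 0.48 [294.4 226.1] [0.4484 0.0063 0.012 ]
white_dot 0.42 [387.2 180.4] [ 0.4548 -0.09    0.012 ]
red_dot 0.65 126 [0.45000255 0.0030091  0.01611833] [ 0.44410608 -0.00251066  0.0117912 ] [0.45543618 0.00919008 0.01814342]
white_dot 0.68 130 [ 0.45390752 -0.09005931  0.01616601] [ 0.44812036 -0.09570497  0.0122431 ] [ 0.5292107  -0.05295697  0.37311995]
knob_grip 0.65 1777 [ 0.49881595 -0.0272597   0.10843149] [ 0.47559879 -0.05295697  0.0102916 ] [0.5292107  0.0057953  0.37311995]
```

View pics/w2.png

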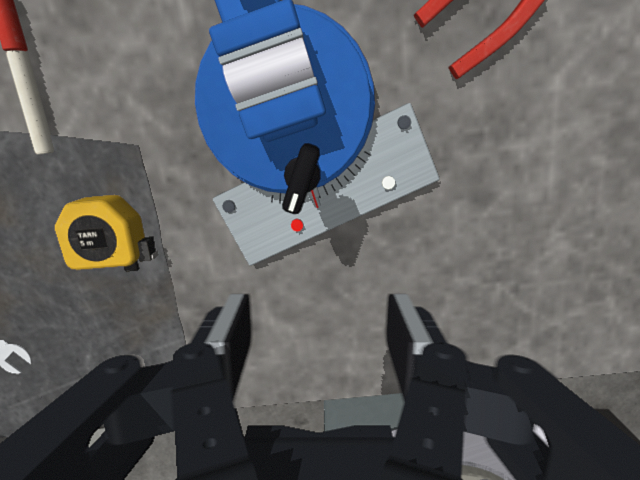

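The view is clear now: the red dot is at (297,225), the pointer's red line ends near (317,206), the wing is at (302,178) and the white dot is at (389,183). Next I'll fit the geometry from colour and depth.

```bash
cat >> h.py <<'E'
def cloud(p):
    v,u=np.mgrid[:480,:640]; K=p["K"]; z=p["range_z"]
    X=np.stack([(u-K[0,2])/K[0,0]*z,(v-K[1,2])/K[1,1]*z,z],-1)
    return (X-p["t"])@p["R"]
def fit(p):
    X=cloud(p); hsv=cv2.cvtColor(p["color"],cv2.COLOR_RGB2HSV).astype(int); h,s,v=[hsv[...,i] for i in range(3)]
    z=X[...,2]; n=lambda c,d: np.hypot(X[...,0]-c[0],X[...,1]-c[1])<d
    out={}
    # foot rim: blue at z~18mm
    from scipy.optimize import least_squares
    blue=((h>100)&(h<125)&(s>120)&(abs(z-.018)<.004)&n((.553,-.03),.1))
    c=max(cv2.findContours(cv2.morphologyEx(blue.astype(np.uint8),cv2.MORPH_OPEN,np.ones((3,3))),cv2.RETR_EXTERNAL,cv2.CHAIN_APPROX_NONE)[0],key=len)[:,0]
    P=np.array([at(p,q,.018)[:2] for q in c])
    f=least_squares(lambda a:np.hypot(*(P-a).T)-.078,[.553,-.03],loss="soft_l1",f_scale=.001)
    out["axis"]=f.x
    w=(z>.104)&(z<.114)&n((.498,-.026),.045)&(v<110)
    Q=X[w][:,:2]; rr=cv2.minAreaRect((Q*1000).astype(np.float32)); 
    d=np.linalg.svd(Q-Q.mean(0))[2][0]; out["wing"]=(np.array(rr[0])/1000,rr[1],rr[2],np.degrees(np.arctan2(d[1],d[0]))%180,X[w][:,2].mean(),w.sum())
    red=((h<8)|(h>172))&(s>110)&(v>80)
    for nm,m in(("dot",red&n((.447,.003),.04)&(z<.0205)),("line",red&(z>.0205)&(z<.034)&n((.47,-.02),.06))):
        k,l,st,ce=cv2.connectedComponentsWithStats(m.astype(np.uint8))
        for i in range(1,k):
            if st[i,4]>8: out[nm+str(i)]=(st[i,4],ce[i].round(1),at(p,ce[i],.017 if nm=="dot" else .026)[:2].round(4),X[l==i].min(0).round(4),X[l==i].max(0).round(4))
    return out
E
python3 - <<'E'
from h import *
p=np.load("w2.npy",allow_pickle=True).item()
o=fit(p)
for k in o: print(k,o[k])
import cv2
cv2.imwrite("pics/w2c.png",cv2.resize(p["color"][120:270,210:410,::-1],(800,600),interpolation=cv2.INTER_CUBIC))
E
```

```text
axis [ 0.5537994  -0.02816963]
wing (array([ 0.49754099, -0.02609711]), (13.994095802307129, 47.930702209472656), 47.79185104370117, np.float64(137.95554605812853), np.float64(0.10846837494661217), np.int64(1294))
dot1 (np.int32(122), array([296.6, 224.8]), array([0.4499, 0.0031]), array([ 0.4425, -0.0023,  0.0099]), array([0.4554, 0.0092, 0.0181]))
line1 (np.int32(39), array([314.2, 198.4]), array([ 0.4681, -0.0228]), array([ 0.4611, -0.0246,  0.0265]), array([ 0.4767, -0.0216,  0.0336]))
```

View pics/w2c.png

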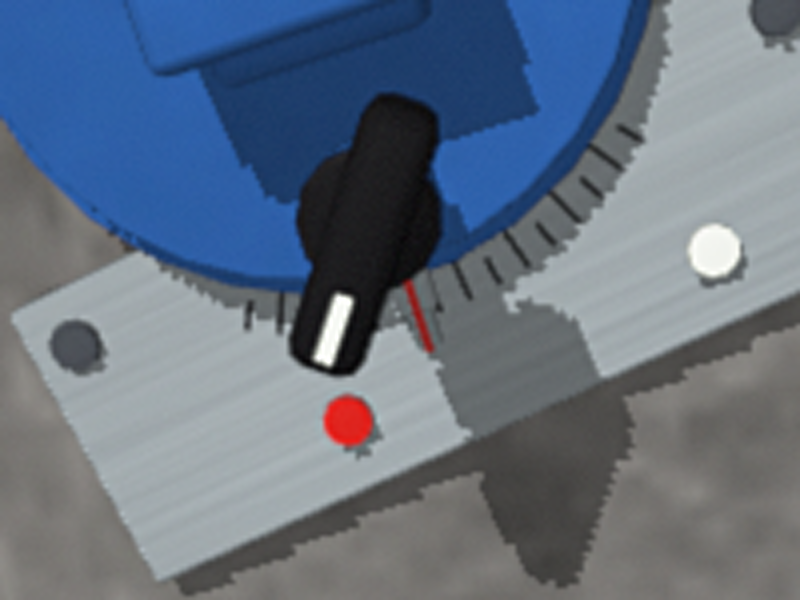

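Request:
{"api": "jog_arm", "payload": {"steps": [[[0.57, -0.21, 0, 0, 0.5], [0.57, -0.2, 0, 0, 0.5], [0, 0, 0.5, 0.95, 0.5], [0, 0, 0.5, 0.95, 0.5], [0, 0, 0.5, 0.95, 0.5], [0, 0, 0.3, 0.95, 0.5], [0, 0, 0, 0, 0.5], [0, 0, 0, 0, 0.5]]]}}

```text
t: 4.68
eef_pos: [0.4975, -0.0276, 0.1499]
ee_rot: [0.934, -0.358, -0.0, 0.0]
contact_force: [-0.5, 0.8, 0.0]
opening: 0.0427
grip_force: 0.0
```

Run:
```python
from h import *
p=wrist(); save(p,"w3.png"); np.save("w3.npy",p,allow_pickle=True); o=r.observe();print(o["eef_pos"],Ro.from_quat(o["ee_rot"]).as_matrix().round(3))
o=fit(p)
for k in o: print(k,o[k])
```

```text
[ 0.49804553 -0.02748941  0.15060105] [[ 0.744 -0.668  0.001]
 [-0.668 -0.744 -0.   ]
 [ 0.001 -0.    -1.   ]]
axis [ 0.55240296 -0.0274152 ]
wing (array([ 0.49803149, -0.02646423]), (13.84375, 47.30280303955078), 48.49541091918945, np.float64(137.94459957039015), np.float64(0.10855796793168626), np.int64(1724))
dot1 (np.int32(79), array([332.4, 281.5]), array([0.4485, 0.0012]), array([ 0.4435, -0.0023,  0.0132]), array([0.4535, 0.007 , 0.0174]))
line1 (np.int32(31), array([341. , 253.4]), array([ 0.4651, -0.022 ]), array([ 0.4614, -0.0243,  0.0259]), array([ 0.4718, -0.021 ,  0.0334]))
```

Request:
{"api": "jog_arm", "payload": {"steps": [[[-0.02, -0.03, 0.6, 0, 0.5], [0, 0, 0.6, 0, 0.5], [0, 0, 0.6, 0, 0.5], [0, 0, 0.42, 0, 0.5], [0, 0, 0, 0, 0.5], [0, 0, 0, 0, 0.25], [0, 0, 0, 0, 0.25]]]}}

```text
t: 5.32
eef_pos: [0.499, -0.0263, 0.085]
ee_rot: [0.934, -0.358, 0.001, -0.0]
contact_force: [0.0, -0.1, 0.0]
opening: 0.0216
grip_force: 0.0
```

Request:
{"api": "jog_arm", "payload": {"steps": [[[0, 0, 0, 0, 0], [0, 0, 0, 0, 0], [0, 0, 0, 0, 0], [0, 0, 0, 0, 0], [0, 0, 0, 0, 0]]]}}

```text
t: 5.73
eef_pos: [0.4979, -0.0263, 0.0836]
ee_rot: [0.933, -0.359, 0.0, -0.0]
contact_force: [0.5, -0.4, 0.5]
opening: 0.0001
grip_force: 0.0
```

```bash
cat > st.py <<'E'
from h import *
o=r.observe(); R=Ro.from_quat(o["ee_rot"]).as_matrix()
print("t",round(o["t"],2),"p",o["eef_pos"].round(4),"yaw",round(float(np.degrees(np.arctan2(R[1,0],R[0,0]))),2),"F",o["contact_force"].round(1),"M",o["moment"].round(3),"tool F",(R.T@o["contact_force"]).round(1),"open",round(o["opening"],4),"grip",round(o["grip_force"],1),"tq6",round(o["joint_torque"][5],3),"q6",round(o["joint_positions"][5],2))
E
python3 st.py
```

```text
t 5.73 p [ 0.4979 -0.0263  0.0836] yaw -42.07 F [ 0.5 -0.4  0.5] M [0.009 0.025 0.02 ] tool F [ 0.6 -0.1 -0.5] open 0.0001 grip 0.0 tq6 0.002 q6 0.57
```

Run:
```python
from h import *
p=wrist(); save(p,"w4.png"); q=capture("scene")
cv2.imwrite("pics/m4.png",np.hstack([cv2.resize(p["color"][:,:,::-1],(400,300)),cv2.resize(q["color"][200:350,220:420,::-1],(400,300))]))
o=fit(p)
for k in o: print(k,o[k])
```

```text
axis [ 0.55178189 -0.02792208]
wing (array([ 0.50901999, -0.03666234]), (13.787689208984375, 17.442733764648438), 47.27788543701172, np.float64(137.56538727488402), np.float64(0.10827118944266895), np.int64(1304))
line1 (np.int32(36), array([351.1, 290. ]), array([ 0.4628, -0.0216]), array([ 0.461 , -0.0243,  0.0271]), array([ 0.4695, -0.0212,  0.033 ]))
```

View pics/m4.png

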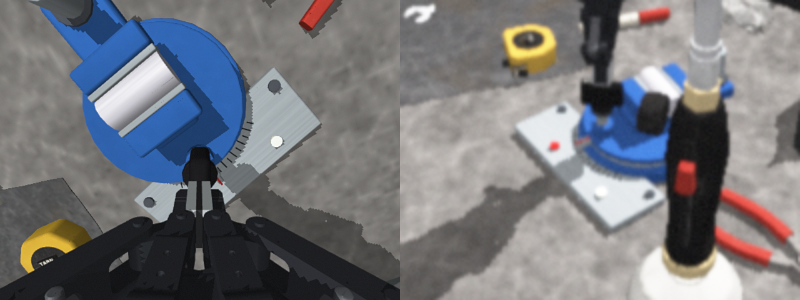

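```bash
python3 - <<'E'
import cv2
a=cv2.imread("pics/w4.png"); cv2.imwrite("pics/w4c.png",cv2.resize(a[210:390,200:440],(800,600),interpolation=cv2.INTER_CUBIC))
E
python3 st.py
```

```text
t 5.83 p [ 0.4978 -0.0263  0.0835] yaw -42.08 F [ 0.2 -0.3 -0.3] M [-0.036  0.102  0.016] tool F [0.3 0.1 0.3] open 0.0003 grip 0.0 tq6 0.001 q6 0.57
```

View pics/w4c.png

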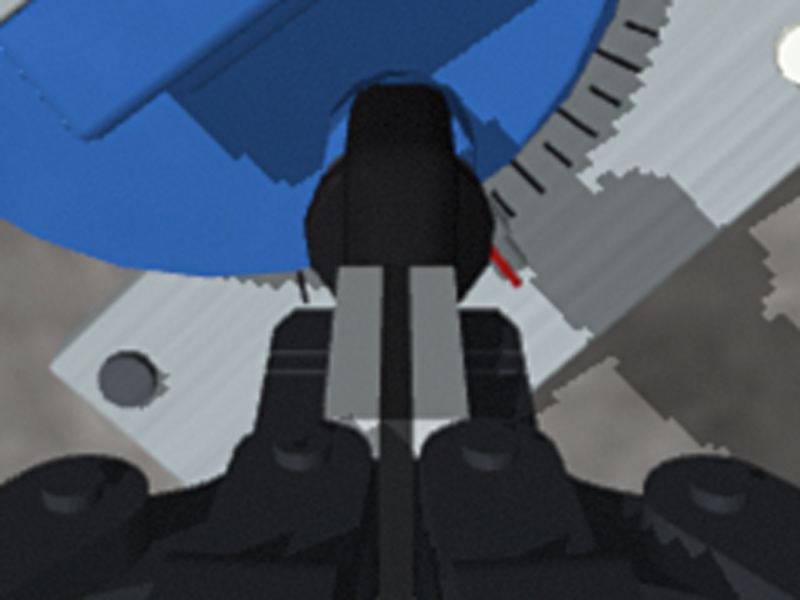

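Run:
```python
from h import *
p=wrist(); print(p["K"]); X=cloud(p); o=r.observe(); R=Ro.from_quat(o["ee_rot"]).as_matrix()
T=(X-o["eef_pos"])@R
for c in (300,312,316,320,324,328,336):
    print(c)
    for v in range(240,350,8): print("  ",v,(T[v,c]*1000).round(1),(X[v,c]*1000).round(1),p["color"][v,c])
```

```text
[[392.85366818   0.         318.33027529]
 [  0.         392.85366818 237.6948974 ]
 [  0.           0.           1.        ]]
300
   240 [  6.  -11.1  49.9] [509.7 -22.1  33.5] [ 31  60 105]
   248 [  5.9 -10.5  35.3] [509.2 -22.5  48.1] [ 44  92 161]
   256 [  1.6 -10.5  34.4] [506.  -19.6  49. ] [ 49 102 178]
   264 [ 8.4 -9.   3.7] [510.1 -25.3  79.7] [36 34 36]
   272 [ 4.5 -9.1  3.5] [507.2 -22.6  79.9] [29 29 32]
   280 [ 0.1 -9.2  4.2] [504.1 -19.6  79.2] [29 29 32]
   288 [-3.8 -9.2  3.8] [501.2 -16.9  79.6] [30 29 32]
   296 [-8.6 -9.3  5. ] [497.7 -13.6  78.4] [45 46 48]
   304 [ 11.6  -6.8 -44.4] [511.  -29.  127.8] [ 98 101 103]
   312 [ 11.1  -6.6 -49.3] [510.5 -28.8 132.7] [117 121 122]
   320 [ 10.7  -6.4 -54.1] [510.  -28.7 137.5] [115 120 120]
   328 [ 11.3  -6.1 -60.3] [510.3 -29.3 143.7] [113 119 120]
   336 [ 12.1  -5.9 -66.3] [510.7 -30.  149.7] [73 77 78]
   344 [ 12.5  -5.6 -71.3] [510.9 -30.5 154.7] [31 31 36]
312
   240 [23.5 -3.2 -6.8] [517.4 -39.7  90.2] [21 21 22]
   248 [ 23.5  -3.  -17.8] [517.2 -39.8 101.2] [17 17 19]
   256 [ 22.5  -2.9 -24.9] [516.5 
[... 4101 characters left out ...]
0.3   6.8 -18.5] [508.3 -44.9 101.9] [17 29 49]
   264 [ 18.5   6.6 -23.1] [507.2 -43.6 106.5] [14 12 13]
   272 [ 15.2   6.6 -23.3] [504.7 -41.4 106.7] [13 12 13]
   280 [ 11.9   6.6 -23.7] [502.2 -39.2 107.2] [13 14 14]
   288 [  8.    6.7 -22.7] [499.3 -36.7 106.1] [6 5 7]
   296 [ 11.    6.1 -36.5] [501.9 -38.2 119.9] [105 110 110]
   304 [ 11.3   5.8 -43.7] [502.3 -38.2 127.1] [111 117 118]
   312 [ 10.9   5.6 -49. ] [502.2 -37.8 132.5] [116 122 121]
   320 [ 10.9   5.3 -54.6] [502.4 -37.6 138. ] [113 118 119]
   328 [ 11.7   5.  -61. ] [503.1 -37.9 144.4] [114 119 120]
   336 [ 12.2   4.8 -66.5] [503.6 -38.  149.9] [112 115 118]
   344 [ 11.8   4.6 -70.2] [503.4 -37.6 153.6] [28 29 31]
```

The depth image shows the finger tips are really about 31 mm short of the reported TCP, so they shut just above the wing without touching it. I'll reopen, go 31 mm lower and grip again.

Request:
{"api": "jog_arm", "payload": {"steps": [[[0, 0, 0, 0, 0.5], [0, 0, 0, 0, 0.5], [0, 0, 0, 0, 0.5], [0, 0, 0, 0, 0.5], [0, 0, 0.4, 0, 0.5], [0, 0, 0.4, 0, 0.5], [0, 0, 0.23, 0, 0.5], [0, 0, 0, 0, 0.5]]]}}

```text
t: 6.55
eef_pos: [0.4966, -0.0265, 0.051]
ee_rot: [0.933, -0.359, -0.001, 0.001]
contact_force: [-0.5, 0.1, -0.1]
opening: 0.0427
grip_force: 0.0
```

Request:
{"api": "jog_arm", "payload": {"steps": [[[0, 0, 0, 0, 0.3], [0, 0, 0, 0, 0], [0, 0, 0, 0, 0], [0, 0, 0, 0, 0], [0, 0, 0, 0, 0], [0, 0, 0, 0, 0]]]}}

```text
t: 7.05
eef_pos: [0.4981, -0.0267, 0.0533]
ee_rot: [0.933, -0.359, 0.001, 0.0]
contact_force: [-2.9, -2.6, 5.1]
opening: 0.013
grip_force: 60.5
```

```bash
python3 st.py; python3 -c "
from station import r;print(r.pinch_z)"
```

```text
t 7.05 p [ 0.4981 -0.0267  0.0533] yaw -42.07 F [-2.9 -2.6  5.1] M [-0.639  0.837 -0.022] tool F [-0.4  3.9 -5.1] open 0.013 grip 60.5 tq6 -0.001 q6 0.57
0.0187
```

Request:
{"api": "jog_arm", "payload": {"steps": [[[0, 0, 0, -0.6, 0], [0, 0, 0, -0.8, 0], [0, 0, 0, -0.8, 0], [0, 0, 0, -0.8, 0], [0, 0, 0, 0, 0]]]}}

```text
t: 7.47
eef_pos: [0.4982, -0.0265, 0.0532]
ee_rot: [0.973, -0.233, 0.001, -0.0]
contact_force: [-2.3, -1.6, 5.3]
opening: 0.0134
grip_force: 60.4
```

```bash
python3 st.py
```

```text
t 7.47 p [ 0.4982 -0.0265  0.0532] yaw -26.89 F [-2.3 -1.6  5.3] M [-0.526  0.705 -0.198] tool F [-1.3  2.5 -5.3] open 0.0134 grip 60.4 tq6 1.139 q6 0.84
```

Request:
{"api": "jog_arm", "payload": {"steps": [[[0, 0, 0, -0.9, 0], [0, 0, 0, -0.9, 0], [0, 0, 0, -0.9, 0], [0, 0, 0, -0.9, 0], [0, 0, 0, -0.9, 0], [0, 0, 0, -0.9, 0], [0, 0, 0, -0.6, 0], [0, 0, 0, 0, 0]]]}}

```text
t: 8.13
eef_pos: [0.4982, -0.0261, 0.0532]
ee_rot: [1.0, 0.027, 0.001, -0.0]
contact_force: [-1.8, -0.6, 5.6]
opening: 0.0129
grip_force: 60.5
```

```bash
python3 st.py
```

```text
t 8.13 p [ 0.4982 -0.0261  0.0532] yaw 3.06 F [-1.8 -0.6  5.6] M [ 0.056  0.844 -0.209] tool F [-1.9  0.5 -5.6] open 0.0129 grip 60.5 tq6 0.987 q6 1.36
```

Request:
{"api": "jog_arm", "payload": {"steps": [[[0, 0, 0, -0.9, 0], [0, 0, 0, -0.9, 0], [0, 0, 0, -0.9, 0], [0, 0, 0, -0.9, 0], [0, 0, 0, -0.9, 0], [0, 0, 0, -0.7, 0], [0, 0, 0, 0, 0], [0, 0, 0, 0, 0]]]}}

```text
t: 8.8
eef_pos: [0.4981, -0.0258, 0.0532]
ee_rot: [0.968, 0.25, 0.001, -0.0]
contact_force: [-2.8, 1.1, 4.8]
opening: 0.0131
grip_force: 60.6
```

```bash
python3 st.py
python3 - <<'E'
from h import *
p=wrist(); o=fit(p)
for k in o: print(k,o[k])
look(p)
p=capture("top"); look(p)
E
```

```text
t 8.8 p [ 0.4981 -0.0258  0.0532] yaw 28.91 F [-2.8  1.1  4.8] M [ 0.486  1.112 -0.253] tool F [-1.9 -2.4 -4.8] open 0.0131 grip 60.6 tq6 0.369 q6 1.81
axis [ 0.55209181 -0.03361844]
wing (array([ 0.49798157, -0.02554496]), (40.17976760864258, 39.512847900390625), 72.69493103027344, np.float64(28.78597803640423), np.float64(0.10854719465290052), np.int64(5345))
dot1 (np.int32(333), array([234.5, 302.9]), array([0.4509, 0.0035]), array([ 0.4409, -0.0022,  0.0109]), array([0.4559, 0.0093, 0.0177]))
pointer 0.51 [232.  302.7] [0.4553 0.005  0.026 ]
knob_grip 0.57 [318.6 332.4] [ 0.4969 -0.0263  0.094 ]
red_dot 0.87 [231.  302.4] [0.4475 0.0053 0.012 ]
pointer 0.57 [302.3 272.5] [ 0.4567 -0.0226  0.026 ]
swing_post 0.39 [300.9 271.5] [ 0.4492 -0.0208  0.098 ]
knob_grip 0.39 [302.4 251.8] [ 0.4934 -0.0242  0.094 ]
red_dot 0.55 [292.6 276.7] [4.489e-01 3.000e-04 1.200e-02]
red_dot 0.49 [401.4 227.8] [ 0.5639 -0.2576  0.012 ]
white_dot 0.46 [331.8 271.1] [ 0.4615 -0.0913  0.012 ]
white_dot 0.29 [303.6 251. ] [ 0.5096 -0.0256  0.012 ]
```

```bash
cat >> h.py <<'E'
def ang(p,A=(.5535,-.028)):
    X=cloud(p); hsv=cv2.cvtColor(p["color"],cv2.COLOR_RGB2HSV).astype(int); h,s,v=[hsv[...,i] for i in range(3)]
    red=((h<8)|(h>172))&(s>100)&(v>70); d=np.hypot(X[...,0]-A[0],X[...,1]-A[1]); z=X[...,2]
    for nm,m in(("dot",red&(d>.1)&(d<.135)&(z<.0205)),("line",red&(d<.1)&(z>.02)&(z<.04))):
        P=X[m]; c=P.mean(0); e=c[:2]-A
        s_=np.linalg.svd(P[:,:2]-P[:,:2].mean(0))[2][0]; s_=s_*np.sign(-s_[0])
        print(nm,m.sum(),c.round(4),"ang",np.arctan2(-e[1],-e[0]).round(4),"dir",np.arctan2(-s_[1],-s_[0]).round(3),"r",np.hypot(*e).round(4))
    v_,u_=np.nonzero(red&(d<.1)&(z>.02)&(z<.04)); 
    return
E
python3 - <<'E'
from h import *
for n in("w2","w3"):
    p=np.load(n+".npy",allow_pickle=True).item(); ang(p)
E
```

```text
dot 202 [ 0.4975 -0.0618  0.0127] ang 0.5427 dir -0.935 r 0.0654
line 39 [ 0.469  -0.0232  0.0314] ang -0.0563 dir -0.097 r 0.0846
dot 181 [ 0.5159 -0.0882  0.0117] ang 1.0125 dir -0.924 r 0.071
line 32 [ 0.4667 -0.023   0.0316] ang -0.0572 dir -0.101 r 0.0869
```

Request:
{"api": "jog_arm", "payload": {"steps": [[[0, 0, 0, -0.8, 0], [0, 0, 0, 0, 0]]]}}

```text
t: 9.67
eef_pos: [0.4981, -0.0258, 0.0532]
ee_rot: [0.959, 0.285, 0.001, -0.0]
contact_force: [-3.4, 1.2, 6.3]
opening: 0.0128
grip_force: 60.6
```

```bash
python3 st.py
```

```text
t 9.67 p [ 0.4981 -0.0258  0.0532] yaw 33.08 F [-3.4  1.2  6.3] M [ 0.588  1.142 -0.217] tool F [-2.2 -2.9 -6.3] open 0.0128 grip 60.6 tq6 1.016 q6 1.89
```

Request:
{"api": "jog_arm", "payload": {"steps": [[[0.04, -0.055, 0, 0.42, 0], [0.04, -0.055, 0, 0.42, 0], [0.04, -0.055, 0, 0.42, 0], [0.04, -0.055, 0, 0.42, 0], [0.04, -0.055, 0, 0.42, 0], [0.04, -0.055, 0, 0.42, 0], [0, 0, 0, 0, 0], [0, 0, 0, 0, 0]]]}}

```text
t: 10.33
eef_pos: [0.4995, -0.0169, 0.0532]
ee_rot: [0.984, 0.177, -0.001, 0.002]
contact_force: [-0.3, -10.1, 4.0]
opening: 0.0132
grip_force: 60.2
```

```bash
python3 st.py
```

```text
t 10.33 p [ 0.4995 -0.0169  0.0532] yaw 20.34 F [ -0.3 -10.1   4. ] M [-3.8    0.304 -0.088] tool F [-3.8  9.4 -3.9] open 0.0132 grip 60.2 tq6 -0.007 q6 1.64
```

Request:
{"api": "jog_arm", "payload": {"steps": [[[0, 0, 0, 0, 0.5], [0, 0, 0, 0, 0.5], [0, 0, 0, 0, 0.5], [0, 0, -0.8, 0, 0.5], [0, 0, -1, 0, 0.5], [-0.6, 0, -1, 0, 0.5], [-0.6, 0, -1, 0, 0.5], [-0.3, 0, -0.5, 0, 0.5]]]}}

```text
t: 11.0
eef_pos: [0.4578, -0.0298, 0.1853]
ee_rot: [0.984, 0.177, 0.003, 0.0]
contact_force: [0.0, -0.6, -0.1]
opening: 0.0427
grip_force: 0.0
```

Request:
{"api": "jog_arm", "payload": {"steps": [[[0, 0, 0, 0, 0.5], [0, 0, 0, 0, 0.5], [0, 0, 0, 0, 0.5]]]}}

```text
t: 11.25
eef_pos: [0.4572, -0.0293, 0.1806]
ee_rot: [0.984, 0.176, -0.0, -0.0]
contact_force: [0.5, 0.8, -0.4]
opening: 0.0428
grip_force: 0.0
```

```bash
cat >> h.py <<'E'
def ang2(p):
    X=cloud(p); hsv=cv2.cvtColor(p["color"],cv2.COLOR_RGB2HSV).astype(int); h,s,v=[hsv[...,i] for i in range(3)]
    red=((h<8)|(h>172))&(s>100)&(v>70); z=X[...,2]; x=X[...,0]; y=X[...,1]
    near=red&(abs(y)<.06)&(x>.42)&(x<.5)
    P={}
    for nm,m,zz in(("dot",near&(z<.0205),.017),("line",near&(z>.022)&(z<.04),.0315)):
        vv,uu=np.nonzero(m)
        Q=np.array([at(p,(a,b),zz)[:2] for a,b in zip(uu,vv)]); c=Q.mean(0); P[nm]=c
        s_=np.linalg.svd(Q-c)[2][0]; s_=s_*np.sign(-s_[0])
        print(nm,len(Q),"px",round(uu.mean(),1),round(vv.mean(),1),c.round(4),"cloud",X[m].mean(0).round(4),"dir",np.arctan2(-s_[1],-s_[0]).round(3))
    for A in((.5535,-.028),(.5525,-.028),(.5535,-.031),(.5535,-.0295)):
        a={k:np.arctan2(A[1]-c[1],A[0]-c[0]) for k,c in P.items()}
        print(A,"dot %.4f line %.4f diff %.4f"%(a["dot"],a["line"],a["dot"]-a["line"]))
E
python3 st.py
python3 - <<'E'
from h import *
for n in("w2","w3"):
    p=np.load(n+".npy",allow_pickle=True).item(); ang2(p)
p=wrist(); save(p,"w5.png"); np.save("w5.npy",p,allow_pickle=True); ang2(p); o=fit(p); print(o["axis"],o["wing"])
look(p)
cv2.imwrite("pics/w5c.png",np.hstack([cv2.resize(p["color"][:300,:,::-1],(800,375))]))
E
```

```text
t 11.25 p [ 0.4572 -0.0293  0.1806] yaw 20.33 F [ 0.5  0.8 -0.4] M [-0.048  0.004 -0.043] tool F [ 0.8 -0.6  0.4] open 0.0428 grip 0.0 tq6 0.001 q6 1.65
dot 123 px 296.7 224.7 [0.4499 0.0029] cloud [0.4497 0.003  0.0159] dir -1.074
line 39 px 314.2 198.4 [ 0.469  -0.0232] cloud [ 0.469  -0.0232  0.0314] dir -0.087
(0.5535, -0.028) dot -0.2896 line -0.0562 diff -0.2335
(0.5525, -0.028) dot -0.2923 line -0.0569 diff -0.2354
(0.5535, -0.031) dot -0.3160 line -0.0915 diff -0.2245
(0.5535, -0.0295) dot -0.3029 line -0.0739 diff -0.2290
dot 82 px 332.5 281.2 [0.4486 0.001 ] cloud [0.4483 0.0012 0.016 ] dir -0.948
line 32 px 341.0 253.4 [ 0.4667 -0.023 ] cloud [ 0.4667 -0.023   0.0316] dir -0.085
(0.5535, -0.028) dot -0.2696 line -0.0573 diff -0.2123
(0.5525, -0.028) dot -0.2720 line -0.0579 diff -0.2141
(0.5535, -0.031) dot -0.2959 line -0.0916 diff -0.2043
(0.5535, -0.0295) dot -0.2828 line -0.0745 diff -0.2083
dot 148 px 280.5 203.1 [0.4499 0.0033] cloud [0.4497 0.0033 0.0159] dir -0.695
line 48 px 303.5 188.2 [ 0.4715 -0.0106] cloud [ 0.4716 -0.0106  0.032 ] dir -0.249
(0.5535, -0.028) dot -0.2931 line -0.2086 diff -0.0844
(0.5525, -0.028) dot -0.2958 line -0.2111 diff -0.0846
(0.5535, -0.031) dot -0.3194 line -0.2434 diff -0.0760
(0.5535, -0.0295) dot -0.3063 line -0.2261 diff -0.0802
[ 0.5535366  -0.03374843] (array([ 0.49909708, -0.01742893]), (47.49501419067383, 13.960686683654785), 18.26883888244629, np.float64(18.278942046794725), np.float64(0.10849588818911819), np.int64(1599))
pointer 0.74 [301.1 195.6] [ 0.464 -0.011  0.026]
knob_grip 0.96 [324.9 168.4] [ 0.4993 -0.0179  0.094 ]
knob_grip 0.58 [358.9  99.3] [ 0.5459 -0.0227  0.094 ]
red_dot 0.7 [279.2 202.6] [0.4488 0.0046 0.012 ]
white_dot 0.6 [381.  233.2] [ 0.4541 -0.0898  0.012 ]
```

View pics/w5c.png

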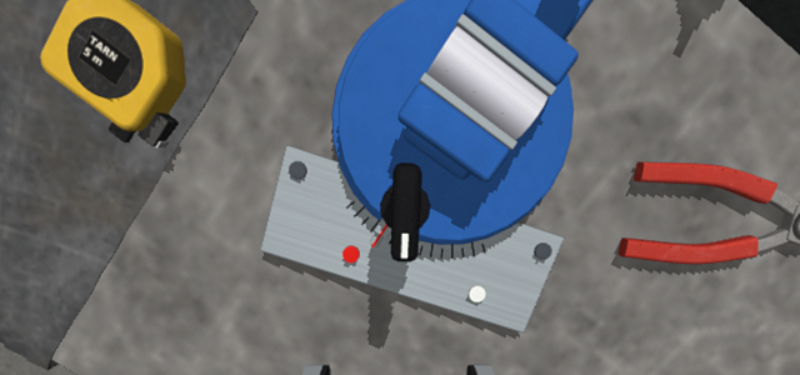

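The pointer's line at (377,237) of the crop now points short of the red dot at (351,254), with about -0.080 rad left to swing. I'll grip the wing again and swing the rest.

Request:
{"api": "jog_arm", "payload": {"steps": [[[0.72, 0.06, 0, 0.4, 0.5], [0.72, 0.06, 0.8, 0, 0.5], [0, 0, 1, 0, 0.5], [0, 0, 1, 0, 0.5], [0, 0, 0.9, 0, 0.5], [0, 0, 0.55, 0, 0.5], [0, 0, 0, 0, 0.5], [0, 0, 0, 0, 0.3]]]}}

```text
t: 12.27
eef_pos: [0.4991, -0.0192, 0.0537]
ee_rot: [0.987, 0.159, -0.001, 0.0]
contact_force: [-0.6, 0.2, 0.8]
opening: 0.0316
grip_force: 0.0
```

Request:
{"api": "jog_arm", "payload": {"steps": [[[0, 0, 0, 0, 0], [0, 0, 0, 0, 0], [0, 0, 0, 0, 0], [0, 0, 0, 0, 0], [0, 0, 0, 0, 0]]]}}

```text
t: 12.68
eef_pos: [0.5003, -0.0178, 0.0557]
ee_rot: [0.987, 0.159, 0.002, -0.001]
contact_force: [-2.5, 5.3, 4.2]
opening: 0.0131
grip_force: 60.1
```

```bash
python3 st.py
```

```text
t 12.68 p [ 0.5003 -0.0178  0.0557] yaw 18.33 F [-2.5  5.3  4.2] M [ 1.72   0.884 -0.053] tool F [-0.7 -5.8 -4.2] open 0.0131 grip 60.1 tq6 0.007 q6 1.61
```

Request:
{"api": "jog_arm", "payload": {"steps": [[[0.03, -0.053, 0, 0.18, 0], [0.03, -0.053, 0, 0.18, 0], [0.03, -0.053, 0, 0.18, 0], [0.03, -0.053, 0, 0.18, 0], [0.03, -0.053, 0, 0.18, 0], [0, 0, 0, 0, 0], [0, 0, 0, 0, 0]]]}}

```text
t: 13.27
eef_pos: [0.5016, -0.0128, 0.0556]
ee_rot: [0.993, 0.12, -0.0, 0.002]
contact_force: [-2.0, -9.5, 6.8]
opening: 0.0131
grip_force: 60.8
```

```bash
python3 st.py
```

```text
t 13.27 p [ 0.5016 -0.0128  0.0556] yaw 13.82 F [-2.  -9.5  6.8] M [-3.433  0.859 -0.017] tool F [-4.2  8.8 -6.8] open 0.0131 grip 60.8 tq6 -0.042 q6 1.52
```

Request:
{"api": "jog_arm", "payload": {"steps": [[[-0.042, 0.086, 0, 0, 0], [0, 0, 0, 0, 0]]]}}

```text
t: 13.43
eef_pos: [0.5016, -0.0133, 0.0557]
ee_rot: [0.993, 0.12, 0.001, 0.0]
contact_force: [-3.4, -0.7, 6.2]
opening: 0.0131
grip_force: 60.8
```

```bash
python3 st.py
```

```text
t 13.43 p [ 0.5016 -0.0133  0.0557] yaw 13.77 F [-3.4 -0.7  6.2] M [-0.229  0.971  0.008] tool F [-3.4 -0.1 -6.3] open 0.0131 grip 60.8 tq6 0.064 q6 1.52
```

Request:
{"api": "jog_arm", "payload": {"steps": [[[0, 0, 0, 0, 0.5], [0, 0, 0, 0, 0.5], [0, 0, 0, 0, 0.5], [0, 0, -0.8, 0, 0.5], [0, 0, -1, 0, 0.5], [-0.72, 0, -1, 0, 0.5], [-0.72, 0, -1, 0, 0.5], [0, 0, -0.45, 0, 0.5]]]}}

```text
t: 14.1
eef_pos: [0.4582, -0.0238, 0.1858]
ee_rot: [0.993, 0.12, 0.003, 0.0]
contact_force: [0.9, -0.1, 0.0]
opening: 0.0428
grip_force: 0.0
```

Request:
{"api": "jog_arm", "payload": {"steps": [[[0, 0, 0, 0, 0.5], [0, 0, 0, 0, 0.5], [0, 0, 0, 0, 0.5], [0, 0, 0, 0, 0.5]]]}}

```text
t: 14.43
eef_pos: [0.4584, -0.0232, 0.1802]
ee_rot: [0.993, 0.12, -0.001, 0.0]
contact_force: [-0.6, 0.5, -0.6]
opening: 0.0426
grip_force: 0.0
```

```bash
python3 st.py
python3 - <<'E'
from h import *
p=wrist(); save(p,"w6.png"); np.save("w6.npy",p,allow_pickle=True); ang2(p); o=fit(p); print(o["axis"],o["wing"])
E
```

```text
t 14.43 p [ 0.4584 -0.0232  0.1802] yaw 13.81 F [-0.6  0.5 -0.6] M [ 0.049 -0.031 -0.037] tool F [-0.5 -0.6  0.6] open 0.0426 grip 0.0 tq6 -0.002 q6 1.52
dot 147 px 286.8 210.0 [0.4501 0.0033] cloud [0.4499 0.0033 0.016 ] dir -0.397
line 51 px 300.2 189.3 [ 0.4731 -0.0039] cloud [ 0.4731 -0.0039  0.0316] dir -0.326
(0.5535, -0.028) dot -0.2937 line -0.2907 diff -0.0030
(0.5525, -0.028) dot -0.2964 line -0.2942 diff -0.0023
(0.5535, -0.031) dot -0.3201 line -0.3246 diff 0.0045
(0.5535, -0.0295) dot -0.3070 line -0.3077 diff 0.0008
[ 0.55298508 -0.03392929] (array([ 0.50018066, -0.01315062]), (47.93260955810547, 13.95398235321045), 13.397894859313965, np.float64(14.063074062734955), np.float64(0.10848000564587698), np.int64(1630))
```

The pointer and the red dot now line up to within about 0.003 rad. I'll grip the wing once more and tighten.

Request:
{"api": "jog_arm", "payload": {"steps": [[[0.71, 0, 0, 0, 0.5], [0.71, 0, 0.8, 0, 0.5], [0, 0, 1, 0, 0.5], [0, 0, 1, 0, 0.5], [0, 0, 0.9, 0, 0.5], [0, 0, 0.5, 0, 0.5], [0, 0, 0, 0, 0.5], [0, 0, 0, 0, 0.5]]]}}

```text
t: 15.15
eef_pos: [0.4997, -0.0133, 0.0546]
ee_rot: [0.993, 0.12, -0.001, 0.0]
contact_force: [0.8, 0.7, 0.6]
opening: 0.0427
grip_force: 0.0
```

```bash
python3 st.py
```

```text
t 15.15 p [ 0.4997 -0.0133  0.0546] yaw 13.83 F [0.8 0.7 0.6] M [-0.09  -0.097 -0.062] tool F [ 1.  -0.5 -0.6] open 0.0427 grip 0.0 tq6 -0.001 q6 1.52
```

Request:
{"api": "jog_arm", "payload": {"steps": [[[0, 0, 0, 0, 0.25], [0, 0, 0, 0, 0], [0, 0, 0, 0, 0], [0, 0, 0, 0, 0], [0, 0, 0, 0, 0], [0, 0, 0, 0, 0]]]}}

```text
t: 15.65
eef_pos: [0.5015, -0.013, 0.057]
ee_rot: [0.993, 0.121, 0.002, 0.0]
contact_force: [-0.6, -0.6, 6.4]
opening: 0.0132
grip_force: 60.9
```

```bash
python3 st.py
```

```text
t 15.65 p [ 0.5015 -0.013   0.057 ] yaw 13.84 F [-0.6 -0.6  6.4] M [-0.143  0.207 -0.029] tool F [-0.7  0.4 -6.4] open 0.0132 grip 60.9 tq6 0.011 q6 1.52
```

Request:
{"api": "jog_arm", "payload": {"steps": [[[0, 0, 0, 0.6, 0], [0, 0, 0, 0.8, 0], [0, 0, 0, 0.8, 0], [0, 0, 0, 0.8, 0], [0, 0, 0, 0, 0]]]}}

```text
t: 16.07
eef_pos: [0.5015, -0.0134, 0.057]
ee_rot: [1.0, -0.012, 0.002, 0.0]
contact_force: [0.2, -2.1, 6.2]
opening: 0.0129
grip_force: 61.0
```

```bash
python3 st.py
```

```text
t 16.07 p [ 0.5015 -0.0134  0.057 ] yaw -1.32 F [ 0.2 -2.1  6.2] M [-0.628  0.028  0.253] tool F [ 0.3  2.1 -6.2] open 0.0129 grip 61.0 tq6 -1.153 q6 1.26
```

Request:
{"api": "jog_arm", "payload": {"steps": [[[0, 0, 0, 0.7, 0], [0, 0, 0, 0.7, 0], [0, 0, 0, 0.6, 0], [0, 0, 0, 0, 0]]]}}

```text
t: 16.4
eef_pos: [0.5015, -0.0136, 0.057]
ee_rot: [0.995, -0.098, 0.002, 0.0]
contact_force: [0.1, -1.8, 5.8]
opening: 0.0132
grip_force: 61.0
```

```bash
python3 st.py
```

```text
t 16.4 p [ 0.5015 -0.0136  0.057 ] yaw -11.27 F [ 0.1 -1.8  5.8] M [-0.959 -0.028  0.236] tool F [ 0.5  1.8 -5.8] open 0.0132 grip 61.0 tq6 -0.946 q6 1.09
```

Request:
{"api": "jog_arm", "payload": {"steps": [[[0, 0, 0, 0.7, 0], [0, 0, 0, 0.7, 0], [0, 0, 0, 0.6, 0], [0, 0, 0, 0, 0]]]}}

```text
t: 16.73
eef_pos: [0.5014, -0.0138, 0.057]
ee_rot: [0.983, -0.185, 0.002, 0.0]
contact_force: [-0.3, -2.4, 4.9]
opening: 0.013
grip_force: 61.0
```

```bash
python3 st.py
```

```text
t 16.73 p [ 0.5014 -0.0138  0.057 ] yaw -21.27 F [-0.3 -2.4  4.9] M [-1.189 -0.038  0.259] tool F [ 0.6  2.3 -4.9] open 0.013 grip 61.0 tq6 -0.947 q6 0.91
```

Request:
{"api": "jog_arm", "payload": {"steps": [[[0, 0, 0, 0.7, 0], [0, 0, 0, 0.7, 0], [0, 0, 0, 0.6, 0], [0, 0, 0, 0, 0]]]}}

```text
t: 17.07
eef_pos: [0.5013, -0.014, 0.057]
ee_rot: [0.963, -0.27, 0.001, 0.001]
contact_force: [0.2, -3.8, 5.9]
opening: 0.0129
grip_force: 61.0
```

```bash
python3 st.py
```

```text
t 17.07 p [ 0.5013 -0.014   0.057 ] yaw -31.27 F [ 0.2 -3.8  5.9] M [-1.487  0.012  0.162] tool F [ 2.1  3.2 -5.9] open 0.0129 grip 61.0 tq6 -0.947 q6 0.74
```

Request:
{"api": "jog_arm", "payload": {"steps": [[[0, 0, 0, 0.5, 0], [0, 0, 0, 0.5, 0], [0, 0, 0, 0.4, 0], [0, 0, 0, 0, 0]]]}}

```text
t: 17.4
eef_pos: [0.5012, -0.0141, 0.057]
ee_rot: [0.945, -0.327, 0.001, 0.001]
contact_force: [-0.5, -5.0, 6.5]
opening: 0.0126
grip_force: 61.0
```

```bash
python3 st.py
```

```text
t 17.4 p [ 0.5012 -0.0141  0.057 ] yaw -38.22 F [-0.5 -5.   6.5] M [-1.576  0.042  0.283] tool F [ 2.8  4.3 -6.5] open 0.0126 grip 61.0 tq6 -0.721 q6 0.62
```

Request:
{"api": "jog_arm", "payload": {"steps": [[[0.03, 0.04, 0, 0.3, 0], [0, 0, 0, 0.5, 0], [0, 0, 0, 0.2, 0], [0, 0, 0, 0, 0]]]}}

```text
t: 17.73
eef_pos: [0.5012, -0.0145, 0.057]
ee_rot: [0.93, -0.368, 0.001, -0.0]
contact_force: [-0.3, 0.7, 6.2]
opening: 0.0131
grip_force: 61.2
```

```bash
python3 st.py; python3 st.py
```

```text
t 17.73 p [ 0.5012 -0.0145  0.057 ] yaw -43.18 F [-0.3  0.7  6.2] M [0.002 0.444 0.25 ] tool F [-0.7 -0.4 -6.2] open 0.0131 grip 61.2 tq6 -0.524 q6 0.53
t 17.73 p [ 0.5012 -0.0145  0.057 ] yaw -43.18 F [-0.3  0.7  6.2] M [0.002 0.444 0.25 ] tool F [-0.7 -0.4 -6.2] open 0.0131 grip 61.2 tq6 -0.524 q6 0.53
```

Request:
{"api": "jog_arm", "payload": {"steps": [[[0, 0, 0, 0.3, 0], [0, 0, 0, 0.4, 0], [0, 0, 0, 0.3, 0], [0, 0, 0, 0, 0]]]}}

```text
t: 18.07
eef_pos: [0.5011, -0.0145, 0.057]
ee_rot: [0.913, -0.408, 0.001, -0.0]
contact_force: [-1.4, 0.1, 7.7]
opening: 0.0129
grip_force: 61.2
```

```bash
python3 st.py
```

```text
t 18.07 p [ 0.5011 -0.0145  0.057 ] yaw -48.2 F [-1.4  0.1  7.7] M [-0.141  0.521  0.221] tool F [-1.   0.9 -7.7] open 0.0129 grip 61.2 tq6 -0.606 q6 0.44
```

Create av.py:
```python
from h import *
M=[];F=[]
for i in range(5):
    o=r.observe(); M.append(o["moment"]); F.append(o["contact_force"]); capture("top")
R=Ro.from_quat(o["ee_rot"]).as_matrix()
print("t",round(o["t"],2),"p",o["eef_pos"].round(4),"yaw",round(float(np.degrees(np.arctan2(R[1,0],R[0,0]))),2),"F",np.mean(F,0).round(2),"Mz",np.array(M)[:,2].round(3),"mean",np.mean(M,0)[2].round(3),"tq6",round(o["joint_torque"][5],3))
```

```text
(no output)
```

Request:
{"api": "jog_arm", "payload": {"steps": [[[0, 0, 0, 0.6, 0], [0, 0, 0, 0.8, 0], [0, 0, 0, 0.6, 0], [0, 0, 0, 0, 0]]]}}

```text
t: 18.4
eef_pos: [0.501, -0.0147, 0.057]
ee_rot: [0.873, -0.487, 0.001, -0.0]
contact_force: [-2.0, -0.0, 7.7]
opening: 0.0129
grip_force: 61.3
```

```bash
python3 av.py
```

```text
t 18.6 p [ 0.5009 -0.0147  0.057 ] yaw -58.11 F [-1.84 -0.54  8.  ] Mz [0.215 0.262 0.21  0.277 0.294] mean 0.252 tq6 -0.28
```

Request:
{"api": "jog_arm", "payload": {"steps": [[[0, 0, 0, 0.6, 0], [0, 0, 0, 0.8, 0], [0, 0, 0, 0.4, 0], [0, 0, 0, 0, 0]]]}}

```text
t: 18.98
eef_pos: [0.5008, -0.0148, 0.0571]
ee_rot: [0.833, -0.554, 0.001, -0.0]
contact_force: [-2.0, -0.8, 8.3]
opening: 0.013
grip_force: 61.5
```

```bash
python3 av.py
```

```text
t 19.18 p [ 0.5008 -0.0148  0.0571] yaw -67.1 F [-2.09 -0.93  8.72] Mz [0.34  0.309 0.325 0.327 0.299] mean 0.32 tq6 -0.341
```

Request:
{"api": "jog_arm", "payload": {"steps": [[[0, 0, 0, 0.6, 0], [0, 0, 0, 0.8, 0], [0, 0, 0, 0.4, 0], [0, 0, 0, 0, 0]]]}}

```text
t: 19.57
eef_pos: [0.5006, -0.0149, 0.0571]
ee_rot: [0.787, -0.617, 0.001, -0.0]
contact_force: [-2.4, -1.1, 9.6]
opening: 0.0129
grip_force: 61.7
```

```bash
python3 av.py
```

```text
t 19.77 p [ 0.5006 -0.0149  0.0572] yaw -76.09 F [-3.06 -0.85  9.55] Mz [0.41  0.439 0.437 0.418 0.429] mean 0.427 tq6 -0.419
```

Request:
{"api": "jog_arm", "payload": {"steps": [[[0, 0, 0, 0.3, 0], [0, 0, 0, 0.2, 0], [0, 0, 0, 0, 0]]]}}

```text
t: 20.07
eef_pos: [0.5005, -0.0149, 0.0572]
ee_rot: [0.774, -0.634, 0.001, -0.0]
contact_force: [-3.8, -1.0, 9.8]
opening: 0.0128
grip_force: 61.7
```

```bash
python3 av.py
```

```text
t 20.27 p [ 0.5005 -0.0149  0.0572] yaw -78.59 F [-3.7  -0.81  9.87] Mz [0.415 0.372 0.418 0.374 0.395] mean 0.395 tq6 -0.424
```

Request:
{"api": "jog_arm", "payload": {"steps": [[[0, 0, 0, 0.3, 0], [0, 0, 0, 0.3, 0], [0, 0, 0, 0, 0]]]}}

```text
t: 20.57
eef_pos: [0.5004, -0.0149, 0.0572]
ee_rot: [0.757, -0.654, 0.001, -0.0]
contact_force: [-4.6, -0.5, 10.3]
opening: 0.0129
grip_force: 61.8
```

```bash
sed -i 's/range(5)/range(14)/' av.py; python3 av.py
```

```text
t 21.22 p [ 0.5004 -0.0149  0.0572] yaw -81.59 F [-3.76 -0.57 10.24] Mz [0.508 0.431 0.493 0.441 0.445 0.468 0.451 0.47  0.39  0.484 0.486 0.472
 0.414 0.451] mean 0.457 tq6 -0.456
```

Request:
{"api": "jog_arm", "payload": {"steps": [[[0, 0, 0, 0, 0.5], [0, 0, 0, 0, 0.5], [0, 0, 0, 0, 0.5], [0, 0, -0.8, 0, 0.5], [0, 0, -1, 0, 0.5], [0, 0.7, -1, -1, 0.5], [0, 0.7, -1, -1, 0.5], [0, 0, -0.4, -1, 0.5]]]}}

```text
t: 21.93
eef_pos: [0.4584, -0.0229, 0.1858]
ee_rot: [0.837, -0.548, 0.002, -0.002]
contact_force: [0.7, -0.3, -0.1]
opening: 0.0427
grip_force: 0.0
```

Request:
{"api": "jog_arm", "payload": {"steps": [[[0, 0, 0, -1, 0.5], [0, 0, 0, -1, 0.5], [0, 0, 0, -1, 0.5], [0, 0, 0, -1, 0.5], [0, 0, 0, -1, 0.5], [0, 0, 0, 0, 0.5], [0, 0, 0, 0, 0.5], [0, 0, 0, 0, 0.5]]]}}

```text
t: 22.6
eef_pos: [0.4589, -0.0223, 0.1813]
ee_rot: [0.934, -0.357, -0.0, 0.0]
contact_force: [0.3, -0.3, 0.8]
opening: 0.0424
grip_force: 0.0
```

```bash
python3 st.py
python3 - <<'E'
from h import *
p=wrist(); save(p,"w7.png"); np.save("w7.npy",p,allow_pickle=True); ang2(p); o=fit(p); print(o["axis"],o["wing"])
E
```

```text
t 22.6 p [ 0.4589 -0.0223  0.1813] yaw -41.82 F [ 0.3 -0.3  0.8] M [ 0.009 -0.017 -0.009] tool F [ 0.5  0.  -0.8] open 0.0424 grip 0.0 tq6 0.016 q6 0.55
dot 138 px 304.2 233.7 [0.4501 0.003 ] cloud [0.4499 0.0032 0.0161] dir -0.507
line 50 px 290.7 212.9 [ 0.4735 -0.004 ] cloud [ 0.4736 -0.0041  0.0316] dir -0.319
(0.5535, -0.028) dot -0.2909 line -0.2911 diff 0.0002
(0.5525, -0.028) dot -0.2936 line -0.2946 diff 0.0010
(0.5535, -0.031) dot -0.3173 line -0.3252 diff 0.0078
(0.5535, -0.0295) dot -0.3042 line -0.3082 diff 0.0040
[ 0.554359   -0.02778377] (array([ 0.50030051, -0.01361454]), (13.997625350952148, 47.305057525634766), 19.09426498413086, np.float64(109.17142215549374), np.float64(0.10850235651420864), np.int64(1487))
```

```bash
python3 -c "
from station import r
print(r.hand_in())"
```

```text
the job is handed in; nothing more can be done
None
```

I loosened the knob, swung the head until the pointer lined up with the red dot to within about 0.004 rad, retightened the knob to about 0.46 N m, and handed the job in at about 22.6 s without touching the tape measure, pliers or marker.

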